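Set the spring dividers to the pointing tacks

ROBOT

A 6-joint arm with a two-finger parallel gripper is mounted at the origin on the work surface. World frame = base frame: x ahead of the robot, y to its left, z up, the work surface at z = 0. Lengths are in m, angles in rad, forces in N, time in s.
With the tool pointing down it reaches from about 0.3 to 0.875 m from the base axis. Payload 6.4 kg.
Tool frame: the origin (TCP) lies at the very end of the fingers, on their centre line; the grasp point (between the pads) lies 19 mm behind it; z points along the fingers, y is the line along which they close (so a half turn about z gives the same grasp; the last joint's range is limited). The gripper opens to 85 mm and grips with 20 to 120 N. Pads are 22 mm wide; open, the fingers measure 114 mm over their backs; the gripper's body (76 mm by 85 mm) begins 54 mm behind the grasp point. The pads swing forward as they close: fully open they stand 13 mm farther back than shut.
Start: joints at [-1.521, 0.181, 1.607, -0, 1.354, -0.206], TCP at [0.146, -0.556, 0.231] pointing down, gripper open.
Joint ranges: [-2.99, 2.99], [-0.89, 2.07], [0.3, 2.58], [-1.14, 4.28], [0, 2.63], [-3.12, 3.12]. Speed limits (rad/s): [2.57, 2.57, 3.01, 3.14, 3.14, 3.14].

INTERFACE

Orientations are given as a unit quaternion [w, x, y, z].
In Python, from bench import ctrl gives the robot as it stands.
- The arm moves only by the tool jog_arm, never from a script. Its argument "series" is a list that holds one entry, the list of rows, each a list of 7 numbers: the shift along the tool's x, y, z in mm, then the turn, a rotation vector about the tool's x, y, z in rad, then the finger opening in mm, from 0 to 85.4. In form: [[[tx, ty, tz, rx, ry, rz, gripper], ...]]. A call has exactly 10 rows; each row shifts and turns the commanded pose from where the row before left it, along the tool's axes as they then stand; what a row does not reach is not made up. A row lasts 1/10 s, in which the tool goes at most 50 mm and 8.59 degrees, less where a joint would pass 70% of its speed; a pose out of reach is approached as far as the arm can. A call with a gripper value outside its range is refused whole. The fingers move at their own pace and stop on an object; the grip force is fixed at half the most. Time passes only in rows, so rows that do not move let the fingers close, or fill a call up. It gives the time, the measured TCP pose, the force, the opening and the grip force at its end, in the units of the state.
- ctrl.get_obs(): the state, without advancing time (a new reading comes with each control period).
- ctrl.camera(name): name is "scene" or "side" or "wrist"; returns a dict with "frame" (420x560x3 uint8, blue, green, red), "z_map" (420x560 float32, m along the optical axis (not along the pixel's ray), 0 where there is no reading), "fx", "fy", "cx", "cy" (pixels), "xyz" and "rotation" of the camera in the world. Camera axes: x right, y down, z forward; pixel columns grow to the right and rows downward; lengths in m; the calibration is good to about 2 mm. A picture is of the moment at which its call begins.
- ctrl.hand_in(): hands the job in; it is judged then, once.
The state is a dict: "time_s": time; "q": joint angles; "dq": joint speeds; "joint_efforts": joint torques, N m; "eef_pos": TCP position; "eef_rot": TCP orientation; "wrist_force": force on the tool from outside, world axes, zero at the start; "torque": the same for the moment, N m; "opening": opening from 0.0 (shut) to 1.0 (fully open); "grasp_force": force on a finger pad.
Only numpy, scipy, OpenCV 4.12 (cv2) and the standard library are available. Lean on these libraries where they do the work, as an engineer would, in place of code of your own. Each camera call takes 0.05 s, during which the arm holds its last target. There are 200 camera calls.

TASK

Pick the spring dividers up off the wooden rest and squeeze their legs until the two points span the two brass tacks in the plaster slab, then hold them there for a good second, each point steady over the middle of its own tack head and a few millimetres clear of it, so that I can run the nut up. You finish still holding the dividers squeezed to that gap in the air: do not lean the points or your hand on the soft plaster, do not put them down, and leave the jar, the riffler and the bowl where they are.

Things in the scene. Friction and masses are not known exactly. Their poses are not given: they have to be found in the camera images.
- dividers: steel spring dividers, 200 mm long, 9 mm thick, 0.125 kg, lying flat on the rest. Origin: underside, at the fulcrum where the two legs meet; z up; -x runs midway between the sprung-open legs to the points, 152 mm away; to +x are the round bow spring (33 mm wide) and a stem, ending 49 mm away. Leg bars 8 mm wide; the +y leg is rigid with the origin, the other turns. Balance 50 mm to -x
- pinch (a point): a good place to pinch the legs from above: midway between them as they lie, 60 mm from the fulcrum towards the points, at half their thickness. There the sprung-open legs measure 46 mm over their outer faces ; pinched there, the fingers stand about 38.5 mm apart when the points are 48 mm apart, and 0.45 mm closer for each mm less. The point is fixed to the dividers' frame (the +y leg)
- nut (a point): centre of the small brass nut, backed off along a thin cross screw that crosses the legs 34 mm from the fulcrum; the screw's end stands 36 mm out from the middle line, on the -y side only. Keep fingers nearer the points than 42 mm from the fulcrum
- leg (a joint): how far the legs are squeezed, rad: 0 sprung open (points 75 mm apart), at most 0.44 (points 9 mm apart). Points' distance = 0.304 sin(b) + 0.003 cos(b) m, b = 0.24 - value/2. Springs open when released; pinched 60 to 71 mm from the fulcrum the legs push back with about 5 N at first and 13 N at the narrowest gap wanted
- point_a (a point): tip of the leg on the dividers' +y side, on the mid-plane of the legs (4.5 mm above the underside)
- point_b (a point): tip of the other, turning leg, likewise
- tack_a: brass tack in the slab, domed head 12 mm across and 4 mm high; origin at the middle of the head's underside, on the plaster face; z up. The one on the slab's +y side
- tack_b: the same kind of brass tack, on the slab's -y side; the tacks are 28 to 51 mm apart. Either point may go to either tack
- slab: white plaster slab, fixed, 200 (x) by 180 (y) mm; its flat face, with the tacks in it, is 30 mm above the bench (origin: middle of its underside, z up). Broken lumps up to 20 mm higher run along its -x, +y and -y edges; the flat part is 110 mm wide in y and runs out to the +x edge: bring the dividers in from +x with the points dipped 16 to 30 degrees
- rest: wooden tool rest, fixed, board 190 (x) by 130 (y) by 8 mm with two cross bearers 14 mm wide, tops 22 mm above the bench, centred 62 mm to -x and 78 mm to +x of its origin (middle of the board's underside, z up): the dividers lie across both, points to -x; between the bearers there are 126 mm free for the fingers
- jar: lidded glass jar, 58 mm across, 75 mm high; bystander; origin under its centre
- riffler: double-ended steel riffler file, 210 mm long, 13 mm thick, lying flat; bystander; origin under its middle
- bowl: black rubber plaster-mixing bowl, 120 mm across, 55 mm high; bystander; origin under its centre
Mind the look-alikes: they are no part of the job. What is shaped like the dividers but blue or red is not meant.

How it is judged:
On the way, in this order (a step that is already met when the one before it is completed fails the run):
1. the dividers are lifted off the rest in the fingers, at least 20 mm above it (height (world z) of dividers above 0.042 m and height (world z) of each of point_a, point_b above 0.03 m and contact force between dividers and the fingers above 2 N and contact force between dividers and rest below 0.2 N), for 0.2 s.
2. the points span the two tacks, steadily (((horizontal distance between point_a and tack_a below 0.005 m and z of point_a in the frame of tack_a between 0.003 and 0.014 m and horizontal distance between point_b and tack_b below 0.005 m and z of point_b in the frame of tack_b between 0.003 and 0.014 m) or (horizontal distance between point_a and tack_b below 0.005 m and z of point_a in the frame of tack_b between 0.003 and 0.014 m and horizontal distance between point_b and tack_a below 0.005 m and z of point_b in the frame of tack_a between 0.003 and 0.014 m)) and contact force between dividers and the fingers above 2 N and contact force between dividers and rest below 0.2 N and linear speed of dividers below 0.01 m/s and velocity of joint leg between -0.05 and 0.05 rad/s), for 0.8 s.
At the end, for the whole second after the job is handed in: The fingers still hold the squeezed dividers in the air, at rest, not leaning on slab (0.3 N) or tacks (1 N), one point over each tack: within 5 mm sideways of its middle and at most 10 mm above its head; bystanders within 20 mm of where they were (all of step 2 and contact force between dividers and slab below 0.3 N and contact force between dividers and tack_a below 1 N and contact force between dividers and tack_b below 1 N and value of joint leg above 0.1 rad and height (world z) of dividers above 0.03 m and distance of each of jar, riffler, bowl from where it was at the start of the episode below 0.02 m); the arm keeps its last pose, push and grip.
It fails at once if the points or legs dig into the plaster or a tack (over 6 N) (contact force between dividers and slab above 6 N or contact force between dividers and tack_a above 6 N or contact force between dividers and tack_b above 6 N).
It fails at once if the hand leans on the plaster (over 6 N) (contact force between any of the fingers, the arm and slab above 6 N).
It fails at once if a bystander is knocked away (over 20 mm) (distance of any of jar, riffler, bowl from where it was at the start of the episode above 0.02 m).
It also fails if it takes over 38 s, if anything falls off the work surface, if the arm or the gripper's body presses on something with over 40 N, if the wrist force passes 120 N, or if a joint passes its speed limit or range.

## Working session

There is one attempt and no reset: what is moved stays moved. The work goes in short steps, Python scripts to look and compute and a tool call to move; the robot and the scene stay as the last step left them, time stands still between calls to the robot, and variables do not carry over. Pictures are saved under pics/ and viewed, at most 10 in all, crops included, and the job is handed in when it is done.

Besides the shell and the picture viewer there is one more tool, called after "Call:" in YAML: its name, and indented under it one key for each argument. jog_arm: Moves the arm, as the interface text tells. Its arguments: {"type":"object","properties":{"series":{"type":"array"}},"required":["series"]}

```bash
mkdir -p pics
cat > h.py <<'E'
import numpy as np,cv2,pickle
from bench import ctrl
def cap(n,tag):
    c=ctrl.camera(n); pickle.dump(c,open(f'pics/{tag}.pkl','wb')); cv2.imwrite(f'pics/{tag}.png',c['frame']); return c
def load(tag): return pickle.load(open(f'pics/{tag}.pkl','rb'))
def Rm(c):
    from scipy.spatial.transform import Rotation as R
    r=np.array(c['rotation'],float)
    return r if r.shape==(3,3) else R.from_quat(np.roll(r,-1)).as_matrix()
def ray(c,u,v,z):
    d=Rm(c)@np.array([(u-c['cx'])/c['fx'],(v-c['cy'])/c['fy'],1]); p=np.array(c['xyz']); return p+d*(z-p[2])/d[2]
def cloud(c):
    v,u=np.mgrid[:420,:560]; Z=c['z_map']; P=np.stack([(u-c['cx'])/c['fx']*Z,(v-c['cy'])/c['fy']*Z,Z],-1)
    return P@Rm(c).T+np.array(c['xyz'])
def proj(c,p):
    q=Rm(c).T@(np.array(p)-c['xyz']); return q[0]/q[2]*c['fx']+c['cx'],q[1]/q[2]*c['fy']+c['cy']
E
python3 - <<'E'
from h import *
a=cap('scene','s0');b=cap('side','d0');w=cap('wrist','w0')
for c in(a,b,w):print(c['xyz'],c['rotation'],c['fx'],c['cx'],c['cy'])
cv2.imwrite('pics/all0.png',np.hstack([cv2.resize(a['frame'],(400,300)),cv2.resize(b['frame'],(400,300))]))
print(ctrl.get_obs())
E
```

```text
[ 1.10572804 -0.57656491  0.82163555] [-0.36252892  0.84247482  0.36548854 -0.15883035] 440.7000097696062 280.9343591563003 209.47480793001816
[0.02498862 0.6710566  0.7669276 ] [ 0.12368928 -0.26527789  0.86443991 -0.40874472] 462.3561640305614 272.0130225796903 206.55576074228378
[ 0.21362877 -0.53794433  0.37281068] [ 0.11004805  0.78368245 -0.60528156 -0.08582237] 369.5776320579117 277.73525783793826 212.65171766961205
{'time_s': 0.15, 'q': array([-1.52131780e+00,  1.81402479e-01,  1.60776447e+00,  1.50862443e-05,
        1.35381275e+00, -2.06330699e-01]), 'dq': array([-0.00070009, -0.002184  , -0.00324396,  0.00023594, -0.00163527,
        0.00035628]), 'joint_efforts': array([ 1.74037308e-03, -4.45262432e+01, -3.51689065e+01, -1.73871776e-04,
        5.82862922e-03, -7.00602200e-06]), 'eef_pos': array([ 0.14547451, -0.55585719,  0.23057976]), 'eef_rot': array([-6.90815333e-04,  9.91831320e-01,  1.27554508e-01,  6.16771188e-05]), 'wrist_force': array([-0.72307323,  0.06821011, -1.03099868]), 'torque': array([-0.04833468, -0.04681129, -0.02726639]), 'grasp_force': 0.0, 'opening': 1.0004613025896896}
```

View pics/s0.png

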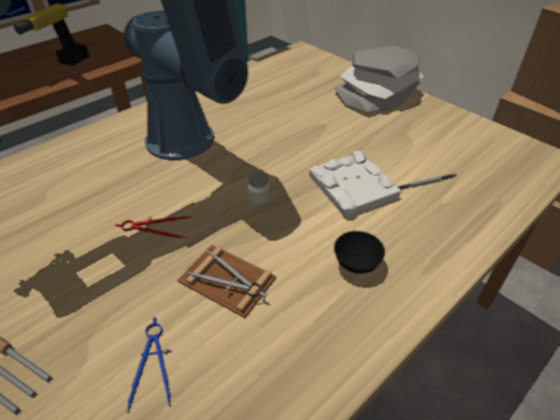

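View pics/d0.png

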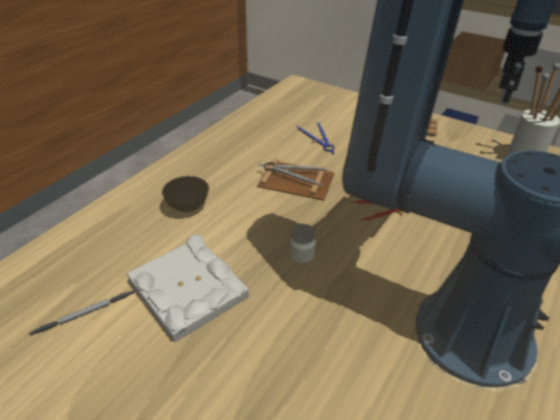

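Candidates in the scene image are the steel dividers on the rest (~230,275), the blue look-alike (~150,365) and the red one (~155,228). I choose the steel pair on the wooden rest. The tacks are at about (346,179) and (358,177) in scene, and (180,284) and (198,279) in side. Next is a close crop to check.

Run:
```python
from h import *
a=load('s0');b=load('d0')
A=cv2.resize(a['frame'][235:325,165:285],(400,300),interpolation=cv2.INTER_CUBIC)
B=cv2.resize(b['frame'][145:210,250:337],(400,300),interpolation=cv2.INTER_CUBIC)
C=cv2.resize(a['frame'][140:230,295:415],(400,300),interpolation=cv2.INTER_CUBIC)
D=cv2.resize(b['frame'][225:345,115:275],(400,300),interpolation=cv2.INTER_CUBIC)
cv2.imwrite('pics/crop0.png',np.vstack([np.hstack([A,B]),np.hstack([C,D])]))
# tacks: saturated orange in slab area
for c,(v0,v1,u0,u1) in((a,(165,190,330,372)),(b,(270,295,165,210))):
    hsv=cv2.cvtColor(c['frame'],cv2.COLOR_BGR2HSV)[v0:v1,u0:u1]
    m=((hsv[...,1]>70)).astype(np.uint8)
    n,l,s,ce=cv2.connectedComponentsWithStats(m)
    for i in range(1,n):
        if s[i,4]>=4: print(s[i],ce[i]+[u0,v0],ray(c,*(ce[i]+[u0,v0]),.032))
P=cloud(a); print(P[268:300:8,200:260:10,2].round(3)); print('slab z',P[190,350],'nut')
```

```text
[27 11  2  2  4] [357.5 176.5] [0.54224983 0.24321211 0.032     ]
[14 12  3  3  6] [344.83333333 177.83333333] [0.52162498 0.21256925 0.032     ]
[31  7  5  3 12] [197.83333333 278.08333333] [0.51967654 0.2136784  0.032     ]
[13 12  5  4 16] [180.  283.5] [0.54044889 0.24583456 0.032     ]
[[0.023 0.008 0.008 0.032 0.008 0.011]
 [0.033 0.007 0.009 0.009 0.032 0.007]
 [0.01  0.01  0.011 0.03  0.031 0.032]
 [0.009 0.009 0.009 0.009 0.009 0.019]]
slab z [0.56554117 0.18348841 0.03153555] nut
```

View pics/crop0.png

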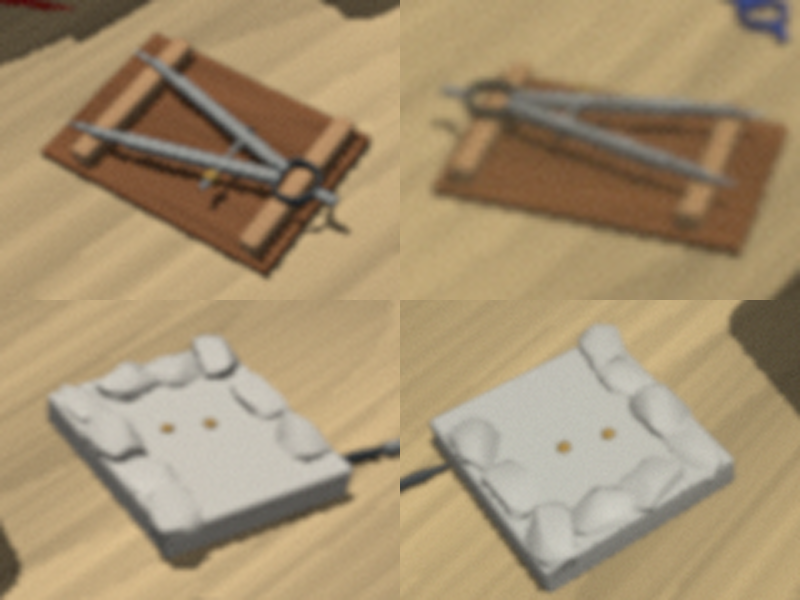

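The crop shows the steel dividers on the rest, with points at scene (207,251) and (188,273), bow at (254,290), and the nut on the (188,273) leg. Both tacks are visible.

Run:
```python
from h import *
a=load('s0');b=load('d0');w=load('w0')
T=.0265
for n,p,q in(('tipA',(207,251.5),(327.9,169.3)),('tipB',(188.4,272.8),(322.4,184.7)),('bow',(254.4,289.9),(269.6,166.2)),('stem',(265.5,294.4),(259,164.5))):
    print(n,ray(a,*p,T)[:2].round(4),ray(b,*q,T)[:2].round(4),'wrist px',np.round(proj(w,ray(a,*p,T))))
P=cloud(a)
for n,uv in(('jar',(258,185)),('bowl',(358,255))):print(n,P[uv[1],uv[0]])
from scipy.spatial.transform import Rotation as R
for c in (a,b):
  hs=cv2.cvtColor(c['frame'],cv2.COLOR_BGR2HSV)
print('riffler',ray(a,400,187,.006),ray(a,456,176,.006))
# slab footprint
Q=P[130:225,300:410]; m=(abs(Q[...,2]-.031)<.004); X=Q[m][:,:2]
print('slab',cv2.minAreaRect(X.astype(np.float32)))
print('tack ends:',)
print('edge corners scene', [ray(a,u,v,.03)[:2].round(3) for u,v in((397,197),(348,213))])
```

```text
tipA [ 0.475  -0.2321] [ 0.4896 -0.3   ] wrist px [ -73. -418.]
tipB [ 0.4983 -0.3013] [ 0.4671 -0.2283] wrist px [  37. -430.]
bow [ 0.6376 -0.2223] [ 0.6329 -0.2207] wrist px [ -92. -847.]
stem [ 0.6632 -0.2124] [ 0.6625 -0.2108] wrist px [-113. -940.]
jar [ 0.41297772 -0.0153311   0.07047788]
bowl [0.7195066  0.03658748 0.00742786]
riffler [0.63691969 0.32169393 0.006     ] [0.7194176  0.48189556 0.006     ]
slab ((0.5422722101211548, 0.2243831902742386), (0.1835080236196518, 0.21030926704406738), 72.18977355957031)
tack ends:
edge corners scene [array([0.67 , 0.255]), array([0.62 , 0.111])]
```

View pics/w0.png

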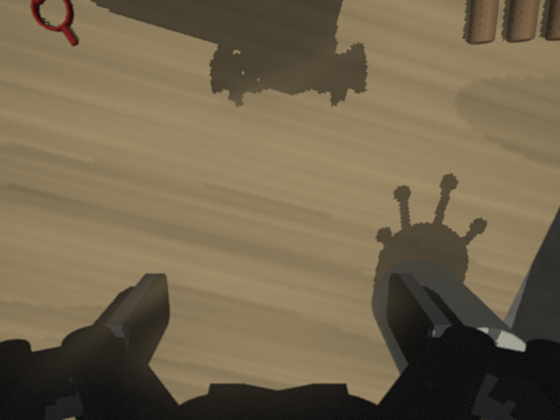

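Wrist view shows only bare bench, with the red look-alike at the top-left, so I move over the dividers. The tool gets a half turn so the camera sits on the points' side.

Call:
jog_arm:
  series:
    - [[44,-18,0,0,0,0,85],[44,-18,0,0,0,0,85],[44,-18,0,0,0,0,85],[44,-18,0,0,0,0,85],[44,-18,0,0,0,0,85],[44,-18,0,0,0,0,85],[44,-18,0,0,0,0,85],[44,-18,0,0,0,0,85],[44,-18,0,0,0,0,85],[44,-18,0,0,0,0,85]]

```text
time_s: 1.15
eef_pos: [0.5269, -0.2693, 0.2311]
eef_rot: [-0.0, 0.992, 0.128, -0.0]
wrist_force: [-0.3, -0.5, -0.1]
opening: 0.995
grasp_force: 0.0
```

Call:
jog_arm:
  series:
    - [[26,-9,0,0,0,-0.1,85],[26,-9,0,0,0,-0.144,85],[0,0,0,0,0,-0.144,85],[0,0,0,0,0,-0.144,85],[0,0,0,0,0,-0.144,85],[0,0,0,0,0,-0.144,85],[0,0,0,0,0,-0.144,85],[0,0,0,0,0,-0.144,85],[0,0,0,0,0,-0.144,85],[0,0,0,0,0,-0.144,85]]

```text
time_s: 2.15
eef_pos: [0.5695, -0.2379, 0.2308]
eef_rot: [-0.0, 0.676, 0.737, -0.0]
wrist_force: [-0.3, -0.2, -0.6]
opening: 0.996
grasp_force: 0.0
```

Call:
jog_arm:
  series:
    - [[0,0,0,0,0,-0.144,85],[0,0,0,0,0,-0.144,85],[0,0,0,0,0,-0.144,85],[0,0,0,0,0,-0.144,85],[0,0,0,0,0,-0.144,85],[0,0,0,0,0,-0.144,85],[0,0,0,0,0,-0.144,85],[0,0,5,0,0,-0.144,85],[0,0,10,0,0,-0.144,85],[0,0,10,0,0,-0.144,85]]

```text
time_s: 3.15
eef_pos: [0.5697, -0.238, 0.2058]
eef_rot: [-0.0, 0.022, 1.0, 0.0]
wrist_force: [0.5, -0.6, -0.0]
opening: 0.996
grasp_force: 0.0
```

Call:
jog_arm:
  series:
    - [[0,0,15,0,0,-0.144,85],[0,0,15,0,0,-0.044,85],[0,0,15,0,0,0,85],[0,0,10,0,0,0,85],[0,0,5,0,0,0,85],[0,0,0,0,0,0,85],[0,0,0,0,0,0,85],[0,0,0,0,0,0,85],[0,0,0,0,0,0,85],[0,0,0,0,0,0,85]]

```text
time_s: 4.15
eef_pos: [0.57, -0.2382, 0.1468]
eef_rot: [0.0, -0.069, 0.998, -0.0]
wrist_force: [-0.3, 0.2, 0.0]
opening: 0.998
grasp_force: 0.0
```

Run:
```python
from h import *
w=cap('wrist','w1');o=ctrl.get_obs();print(o['time_s'],o['eef_pos'],o['eef_rot'],o['q'],w['xyz'],Rm(w))
```

```text
4.2 [ 0.5699286  -0.23816146  0.14669554] [ 2.59966871e-04 -6.90220438e-02  9.97615080e-01 -2.07248551e-04] [-5.87704675e-01  3.56891589e-01  1.56755415e+00 -1.15249974e-05
  1.21648206e+00 -2.29665095e+00] [ 0.49977913 -0.24765463  0.28908484] [[-1.37219019e-01  9.50855401e-01  2.77569716e-01]
 [ 9.90540514e-01  1.31907053e-01  3.78155964e-02]
 [-6.56239097e-04  2.80133068e-01 -9.59960954e-01]]
```

View pics/w1.png

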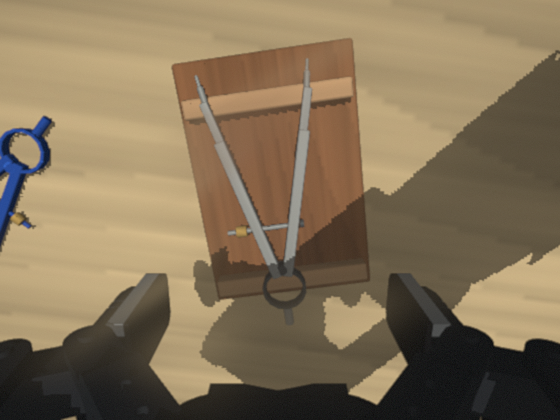

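The wrist view shows tips at (197,77) and (307,58), bow centre (284,287), stem end (290,323) and the nut at (241,231).

Run:
```python
from h import *
from scipy.spatial.transform import Rotation as R
w=load('w1');o=ctrl.get_obs()
T=.0265
pt={n:ray(w,*p,T) for n,p in dict(tipb=(197,77),tipa=(307,58),bow=(284,287),stem=(290,323),nut=(241,231)).items()}
for n in pt: print(n,pt[n].round(4))
mid=(pt['tipa']+pt['tipb'])/2; print(np.linalg.norm(pt['tipa']-pt['tipb']),np.linalg.norm(pt['stem']-mid),np.linalg.norm(pt['bow']-mid))
y=pt['tipa']-pt['tipb']; yaw1=np.arctan2(-y[0],y[1]); d=pt['stem']-mid; yaw2=np.arctan2(d[1],d[0]); print(np.degrees([yaw1,yaw2]))
yaw=yaw2; ax=np.array([np.cos(yaw),np.sin(yaw),0]); pin=mid+.092*ax;print('pinch',pin)
Rt=R.from_quat(np.roll(o['eef_rot'],-1)).as_matrix()
print('shift mm',1000*Rt.T@(pin-[0,0,.0185]-o['eef_pos']))
x=Rt[:,0];print('tool yaw',np.degrees(np.arctan2(x[1],x[0]))%360,'cam in tool',Rt.T@(w['xyz']-o['eef_pos']))
q=Rm(w).T@Rt@np.array([.092,.02,-.019])
tip=o['eef_pos']+Rt@np.array([.092,.02,-.019]);print('tip px',proj(w,tip))
```

```text
tipb [ 0.4895 -0.3037  0.0265]
tipa [ 0.4678 -0.2328  0.0265]
bow [ 0.6353 -0.2241  0.0265]
stem [ 0.6667 -0.2147  0.0265]
nut [ 0.5937 -0.2627  0.0265]
0.07422491246922105 0.19547454380918697 0.16279184999025553
[17.02509063 15.91021293]
pinch [ 0.56714329 -0.24303836  0.0265    ]
shift mm [  3.49836583  -4.38452917 138.69582523]
tool yaw 187.9156439266745 cam in tool [ 0.07071864  0.00019391 -0.14242408]
tip px (np.float64(342.82620099316927), np.float64(32.17418865585887))
```

Call:
jog_arm:
  series:
    - [[5,-4,10,0,0,0,85],[0,0,15,0,0,-0.074,80],[0,0,20,0,0,-0.074,75],[0,0,25,0,0,0,70],[0,0,25,0,0,0,64],[0,0,18,0,0,0,64],[0,0,12,0,0,0,64],[0,0,8,0,0,0,62],[0,0,4,0,0,0,62],[0,0,0,0,0,0,62]]

```text
time_s: 5.2
eef_pos: [0.5654, -0.2428, 0.0092]
eef_rot: [0.0, -0.143, 0.99, -0.0]
wrist_force: [-0.2, -0.4, 0.6]
opening: 0.72
grasp_force: 0.0
```

Run:
```python
from h import *
w=cap('wrist','w2');o=ctrl.get_obs();print(o['time_s'],o['eef_pos'],o['opening'],o['wrist_force'])
print('opening->mm',o['opening']*85.4)
```

```text
5.25 [ 0.56573568 -0.24298418  0.00979342] 0.7236056432616642 [-0.06626447 -0.32594336  0.47008412]
opening->mm 61.79592193454613
```

View pics/w2.png

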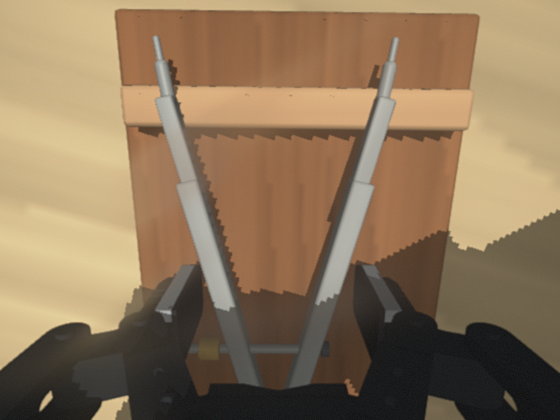

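The fingers straddle the legs, centred between the tips at (156,40) and (396,40). Squeezing now.

Call:
jog_arm:
  series:
    - [[0,0,0,0,0,0,50],[0,0,0,0,0,0,46],[0,0,0,0,0,0,42],[0,0,0,0,0,0,40],[0,0,0,0,0,0,38],[0,0,0,0,0,0,36],[0,0,0,0,0,0,35],[0,0,0,0,0,0,34],[0,0,0,0,0,0,34],[0,0,0,0,0,0,34]]

```text
time_s: 6.25
eef_pos: [0.5666, -0.2441, 0.0123]
eef_rot: [0.001, -0.143, 0.99, -0.002]
wrist_force: [-4.0, 0.4, 13.4]
opening: 0.396
grasp_force: 13.7
```

Run:
```python
from h import *
w=cap('wrist','w3');o=ctrl.get_obs();print(o['time_s'],o['eef_pos'],o['opening']*85.4,o['grasp_force'],o['wrist_force'])
```

```text
6.3 [ 0.56665049 -0.24412674  0.0122886 ] 33.83803066148325 13.716961462050676 [-4.82691146  0.27050719 12.83537721]
```

View pics/w3.png

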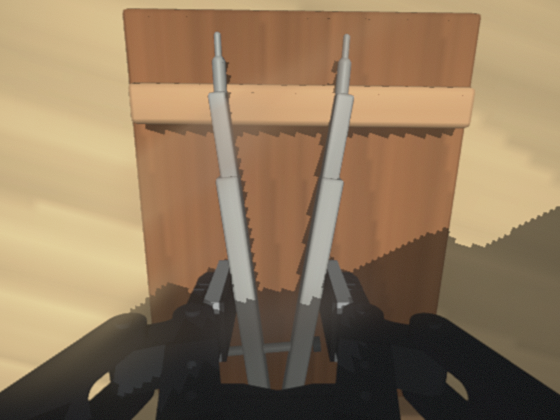

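Tips are now at (217,33) and (346,36), and the legs are pinched evenly. Lifting.

Call:
jog_arm:
  series:
    - [[0,0,-5,0,0,0,34],[0,0,-8,0,0,0,34],[0,0,-12,0,0,0,34],[0,0,-15,0,0,0,34],[0,0,-20,0,0,0,34],[0,0,-20,0,0,0,34],[0,0,-20,0,0,0,34],[0,0,-12,0,0,0,34],[0,0,-8,0,0,0,34],[0,0,0,0,0,0,34]]

```text
time_s: 7.3
eef_pos: [0.566, -0.2431, 0.1307]
eef_rot: [0.001, -0.143, 0.99, -0.001]
wrist_force: [-0.6, -0.5, -1.4]
opening: 0.404
grasp_force: 10.1
```

```bash
cat >> h.py <<'E'
from scipy.spatial.transform import Rotation as R
def tool(o): return R.from_quat(np.roll(o['eef_rot'],-1)).as_matrix(),np.array(o['eef_pos'])
def tips(w,o):
    "near, grey pixels ahead of the fingers -> two tips in tool frame (pixel, depth-based point)"
    Rt,t=tool(o); P=(cloud(w)-t)@Rt; m=(w['z_map']>.05)&(abs(P[...,2]+.016)<.02)&(P[...,0]>.03)
    n,l,s,c=cv2.connectedComponentsWithStats(m.astype(np.uint8)); out=[]
    for i in sorted(range(1,n),key=lambda i:-s[i,4])[:2]:
        v,u=np.where(l==i); k=v<v.min()+3; px=(u[k].mean(),v.min()); kk=v<v.min()+25
        out.append((px,P[v[kk],u[kk]].mean(0),s[i,4]))
    return sorted(out,key=lambda a:a[0][0])
def onplane(w,o,px,z):  # ray onto tool-frame plane z
    Rt,t=tool(o); d=Rt.T@Rm(w)@np.array([(px[0]-w['cx'])/w['fx'],(px[1]-w['cy'])/w['fy'],1]); p=Rt.T@(w['xyz']-t); return p+d*(z-p[2])/d[2]
E
python3 - <<'E'
from h import *
w=cap('wrist','w4');o=ctrl.get_obs();print(o['time_s'],o['eef_pos'],o['eef_rot'],o['opening']*85.4,o['grasp_force'],o['wrist_force'])
for px,p,n in tips(w,o): print(px,p.round(4),n, onplane(w,o,px,p[2]+.0035).round(4),onplane(w,o,px,-.0142).round(4))
Rt,t=tool(o);P=(cloud(w)-t)@Rt
for v in(45,60,100,150,200,240):
    m=(w['z_map'][v]>.05)&(abs(P[v][:,2]+.016)<.03); print(v,[ (u,P[v,u].round(4)) for u in np.where(m)[0][::6]][:6])
E
```

```text
7.35 [ 0.56540244 -0.24272739  0.12950672] [ 1.75958580e-04 -1.42598626e-01  9.89780573e-01 -1.32844614e-04] 34.45522774438804 10.133975157514215 [ 0.21545723 -0.22371998 -0.8558955 ]
(np.float64(216.92857142857142), np.int64(30)) [ 0.0891 -0.0191 -0.0174] 3543 [ 0.0933 -0.0197 -0.0139] [ 0.0932 -0.0196 -0.0142]
(np.float64(347.0), np.int64(33)) [ 0.0883  0.0212 -0.0173] 3520 [ 0.0924  0.0219 -0.0138] [ 0.0923  0.0218 -0.0142]
45 [(np.int64(215), array([ 0.0885, -0.02  , -0.017 ])), (np.int64(221), array([ 0.0887, -0.0183, -0.0155])), (np.int64(348), array([ 0.0884,  0.0218, -0.0171]))]
60 [(np.int64(212), array([ 0.0839, -0.021 , -0.0183])), (np.int64(218), array([ 0.0839, -0.019 , -0.0187])), (np.int64(224), array([ 0.084 , -0.0173, -0.0176])), (np.int64(343), array([ 0.0839,  0.0202, -0.0185])), (np.int64(349), array([ 0.084 ,  0.0224, -0.017 ]))]
100 [(np.int64(209), array([ 0.0719, -0.0224, -0.0191])), (np.int64(215), array([ 0.0719, -0.0203, -0.0202])), (np.int64(221), array([ 0.0719, -0.0186, -0.0188])), (np.int64(227), array([ 0.0719, -0.0167, -0.0184])), (np.int64(337), arra
[... 354 characters left out ...]
, (np.int64(334), array([ 0.0559,  0.0185, -0.0191]))]
200 [(np.int64(219), array([ 0.0387, -0.0206, -0.0194])), (np.int64(225), array([ 0.0388, -0.0185, -0.0197])), (np.int64(231), array([ 0.0389, -0.0164, -0.0202])), (np.int64(237), array([ 0.0385, -0.0145, -0.0185])), (np.int64(243), array([ 0.0375, -0.0128, -0.0147])), (np.int64(319), array([ 0.0387,  0.014 , -0.0194]))]
240 [(np.int64(225), array([ 0.0236, -0.0193, -0.0183])), (np.int64(231), array([ 0.0236, -0.0171, -0.0185])), (np.int64(237), array([ 0.0241, -0.0148, -0.0197])), (np.int64(243), array([ 0.0241, -0.0127, -0.0196])), (np.int64(249), array([ 0.0211, -0.0112, -0.0118])), (np.int64(312), array([ 0.0239,  0.012 , -0.0192]))]
```

View pics/w4.png

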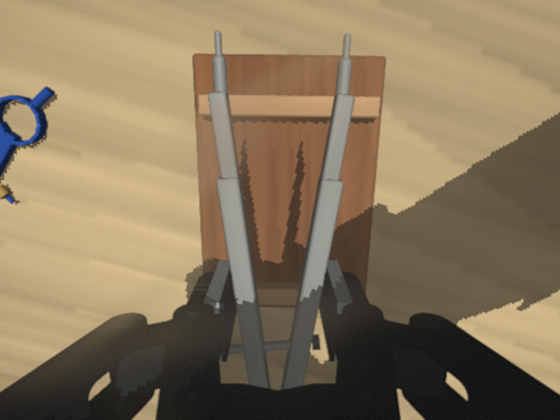

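The dividers hang level in the grip with tips at (217,30) and (347,33), about 41.6 mm apart. I carry them over the slab.

Call:
jog_arm:
  series:
    - [[-4,13,-10,0,0,0,34],[-10,31,-10,0,0,0,34],[-14,44,0,0,0,0,33],[-14,44,0,0,0,0,33],[-14,44,0,0,0,0,32],[-14,44,0,0,0,0,32],[-14,44,0,0,0,0,32],[-14,44,0,0,0,0,32],[-14,44,0,0,0,0,32],[-14,44,0,0,0,0,32]]

```text
time_s: 8.35
eef_pos: [0.5731, 0.1755, 0.149]
eef_rot: [-0.001, -0.143, 0.99, 0.0]
wrist_force: [0.4, -0.0, -1.1]
opening: 0.379
grasp_force: 10.8
```

Call:
jog_arm:
  series:
    - [[-6,18,0,0,0,0.05,32],[-3,10,0,0,0,0.1,32],[0,0,0,0,0,0.12,32],[0,0,0,0,0,0.12,32],[0,0,0,0,0,0.12,32],[0,0,0,0,0,0.12,32],[0,0,0,0,0,0.12,32],[0,0,0,0,0,0.08,32],[0,0,0,0,0,0.03,32],[0,0,0,0,0,0,32]]

```text
time_s: 9.35
eef_pos: [0.5746, 0.2028, 0.1488]
eef_rot: [-0.001, 0.283, 0.959, -0.0]
wrist_force: [-0.2, -0.6, -1.0]
opening: 0.378
grasp_force: 10.8
```

Run:
```python
from h import *
w=cap('wrist','w5');o=ctrl.get_obs();print(o['time_s'],o['eef_pos'],o['eef_rot'],o['q'],o['opening']*85.4,o['grasp_force'])
tp=[]
for px,p,n in tips(w,o): tp.append(onplane(w,o,px,-.0142)); print(px,p.round(4),tp[-1].round(4))
print('sep',np.linalg.norm(tp[0]-tp[1]))
hs=cv2.cvtColor(w['frame'],cv2.COLOR_BGR2HSV); m=((hs[...,1]>70)&(w['z_map']>.18)).astype(np.uint8)
P=cloud(w); m&=((abs(P[...,2]-.033)<.008)&(abs(P[...,0]-.53)<.06)&(abs(P[...,1]-.23)<.06)).astype(np.uint8)
n,l,s,c=cv2.connectedComponentsWithStats(m)
for i in range(1,n):
    if s[i,4]>15: print(s[i],c[i],ray(w,*c[i],.032).round(4), 'plaster z',np.median(P[l==i][:,2]))
```

```text
9.4 [0.57477619 0.202718   0.14882613] [-6.92473899e-04  2.82390658e-01  9.59299218e-01 -2.18956806e-04] [ 1.44468778e-01  3.38944441e-01  1.58671782e+00  1.92266180e-04
  1.21737169e+00 -8.53823498e-01] 32.28878666459461 10.815296187065542
(np.float64(224.2941176470588), np.int64(31)) [ 0.0898 -0.0164 -0.0156] [ 0.0936 -0.0166 -0.0142]
(np.float64(340.14285714285717), np.int64(33)) [ 0.0891  0.0197 -0.0158] [ 0.0929  0.02   -0.0142]
sep 0.036614639194795996
[241 133  11  11  75] [245.53333333 137.64      ] [0.521  0.2112 0.032 ] plaster z 0.03315597336151116
[295 132  15  15 188] [301.85638298 138.91489362] [0.5429 0.2434 0.032 ] plaster z 0.032759097139295645
```

View pics/w5.png

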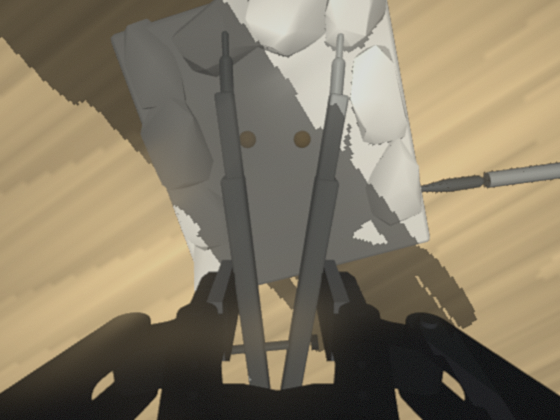

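The wrist view shows both tacks between the legs at about (247,139) and (302,139), matching the scene and side estimates at about 37.6 mm apart. Next, work out the turn, dip and shift.

Run:
```python
from h import *
w=load('w5');o=ctrl.get_obs();Rt,t=tool(o)
hs=cv2.cvtColor(w['frame'],cv2.COLOR_BGR2HSV); g=[]
for u0 in(248,302):
    roi=hs[128:150,u0-11:u0+12,1]; th,m=cv2.threshold(np.ascontiguousarray(roi),0,255,cv2.THRESH_OTSU)
    n,l,s,c=cv2.connectedComponentsWithStats(m); i=1+np.argmax(s[1:,4]); g.append(c[i]+[u0-11,128]); print(th,s[i],g[-1])
T=[ray(w,*p,.032) for p in g]; print(T,np.linalg.norm(T[0]-T[1]))
np.save('tacks.npy',T)
tp=np.array([[.0936,-.0166,-.0142],[.0929,.0200,-.0142]]); m=tp.mean(0)
best=None
from scipy.optimize import brentq
dip=R.from_rotvec([0,-.38,0]).as_matrix()
d=T[1]-T[0]
def f(a):
    y=(Rt@R.from_rotvec([0,0,a]).as_matrix()@dip@(tp[1]-tp[0]));return np.cross(y[:2],d[:2])
a=brentq(f,-.4,.4); R2=Rt@R.from_rotvec([0,0,a]).as_matrix()@dip
print('rz',a,'tip dz',(R2@(tp[1]-tp[0]))[2])
M=(T[0]+T[1])/2; M[2]=.041
goal=M-R2@m; print('goal',goal,'shift in dipped tool mm',1000*R2.T@(goal+[0,0,.03]-t),'down30 =',1000*R2.T@[0,0,-.03])
```

```text
42.0 [  3   3  16  17 219] [247.15981735 138.96803653]
53.0 [  3   3  17  17 216] [301.6712963  138.90740741]
[array([0.52240218, 0.21165005, 0.032     ]), array([0.54279851, 0.24326747, 0.032     ])] 0.03762541293727393
rz -0.01741689731476033 tip dz 0.00022993483755193503
goal [0.60980402 0.177595   0.06229065] shift in dipped tool mm [-19.05335499  -2.84310663  68.43435424] down30 = [1.10936449e+01 2.37023587e-02 2.78734727e+01]<stdin>:15: DeprecationWarning: Arrays of 2-dimensional vectors are deprecated. Use arrays of 3-dimensional vectors instead. (deprecated in NumPy 2.0)
```

Call:
jog_arm:
  series:
    - [[0,0,0,0,0,-0.017,32.4],[0,0,0,0,-0.06,0,32.4],[0,0,0,0,-0.1,0,32.4],[0,0,0,0,-0.1,0,32.4],[0,0,0,0,-0.08,0,32.4],[-5,-1,5,0,-0.04,0,32.4],[-8,-1,15,0,0,0,32.4],[-6,-1,20,0,0,0,32.4],[0,0,18,0,0,0,32.4],[0,0,10,0,0,0,32.4]]

```text
time_s: 10.4
eef_pos: [0.6106, 0.1756, 0.0908]
eef_rot: [0.18, 0.27, 0.944, -0.053]
wrist_force: [-1.1, 0.5, -0.7]
opening: 0.376
grasp_force: 10.7
```

Call:
jog_arm:
  series:
    - [[0,0,0,0,0,0,32.4],[0,0,0,0,0,0,32.4],[0,0,0,0,0,0,32.4],[0,0,0,0,0,0,32.4],[0,0,0,0,0,0,32.4],[0,0,0,0,0,0,32.4],[0,0,0,0,0,0,32.4],[0,0,0,0,0,0,32.4],[0,0,0,0,0,0,32.4],[0,0,0,0,0,0,32.4]]

```text
time_s: 11.4
eef_pos: [0.6103, 0.177, 0.0929]
eef_rot: [0.182, 0.27, 0.944, -0.052]
wrist_force: [-0.4, -0.2, -1.5]
opening: 0.384
grasp_force: 10.7
```

```bash
cat > chk.py <<'E'
from h import *
import sys
tag=sys.argv[1]; w=cap('wrist',tag);o=ctrl.get_obs();Rt,t=tool(o)
print(o['time_s'],t,o['opening']*85.4,o['grasp_force'],o['wrist_force'],'dip deg',np.degrees(np.arcsin(-Rt[2,0])))
P=cloud(w); tp=[]
v,u=np.mgrid[:420,:560]
m=(w['z_map']>.05)&(abs((P-t)@Rt@[0,0,1]+.016)<.012)&(v<120)&(u>150)&(u<420)
n,l,s,c=cv2.connectedComponentsWithStats(m.astype(np.uint8))
for i in sorted(sorted(range(1,n),key=lambda i:-s[i,4])[:2],key=lambda i:c[i][0]):
    vv,uu=np.where(l==i);k=vv<vv.min()+3;px=(uu[k].mean(),vv.min());p=onplane(w,o,px,-.0142);tp.append(t+Rt@p);print('tip',px,p.round(4),tp[-1].round(4))
hs=cv2.cvtColor(w['frame'],cv2.COLOR_BGR2HSV); T0=np.load('tacks.npy'); TK=[]
for k in T0:
    x,y=map(int,np.round(proj(w,k))); print('tack expected px',x,y)
    y0=max(y-14,0); roi=np.ascontiguousarray(hs[y0:max(y+15,5),x-15:x+16,1]); th,mm=cv2.threshold(roi,0,255,cv2.THRESH_OTSU)
    n,l,s,c=cv2.connectedComponentsWithStats(mm)
    if n>1:
        i=1+np.argmax(s[1:,4]); q=c[i]+[x-15,y0]; K=ray(w,*q,.032); TK.append(K); print(' found',s[i],q.round(1),K.round(4))
if len(tp)==2:
    print('tip sep',np.linalg.norm(tp[0]-tp[1]))
    for a in(TK,T0):
        if len(a)==2:
            print('err mm (tip - tack head underside)',[((tp[j]-a[j]+[0,0,.002])*1000).round(1) for j in(0,1)])
            g=(a[0]+a[1])/2-(tp[0]+tp[1])/2; g[2]=.041-(tp[0]+tp[1])[2]/2; print('shift tool mm',(1000*Rt.T@g).round(1))
E
python3 chk.py w6
```

```text
11.45 [0.61035868 0.17700432 0.09289414] 32.453007145081436 10.73793773073703 [ 0.28812125  0.45303105 -1.69948657] dip deg 21.768525704786022
tip (np.float64(223.5), np.int64(31)) [ 0.0935 -0.017  -0.0142] [0.5232 0.2113 0.0714]
tip (np.float64(340.5), np.int64(33)) [ 0.0929  0.0201 -0.0142] [0.5433 0.2424 0.0716]
tack expected px 234 6
 found [  1   0  29  21 512] [234.3   8.9] [0.5232 0.211  0.032 ]
tack expected px 329 8
 found [  0   0  29  23 552] [328.1   9.7] [0.5434 0.2428 0.032 ]
tip sep 0.03702262699815841
err mm (tip - tack head underside) [array([ 0. ,  0.3, 41.4]), array([-0.1, -0.4, 41.6])]
shift tool mm [11.3  0.1 28.4]
err mm (tip - tack head underside) [array([ 0.8, -0.4, 41.4]), array([ 0.5, -0.9, 41.6])]
shift tool mm [12.1  0.2 28. ]
```

Call:
jog_arm:
  series:
    - [[0.5,0,1,0,0,0,32.6],[1.5,0,4,0,0,0,32.6],[2,0,5,0,0,0,32.6],[2,0,5,0,0,0,32.6],[2,0,5,0,0,0,32.6],[1.8,0,4,0,0,0,32.6],[1.2,0,2.5,0,0,0,32.6],[0.5,0,1.5,0,0,0,32.6],[0,0,0,0,0,0,32.6],[0,0,0,0,0,0,32.6]]

```text
time_s: 12.45
eef_pos: [0.6103, 0.1772, 0.0629]
eef_rot: [0.182, 0.27, 0.944, -0.052]
wrist_force: [0.5, 0.0, -1.4]
opening: 0.382
grasp_force: 10.7
```

```bash
python3 chk.py w7
python3 - <<'E'
from h import *
a=cap('scene','s7');b=cap('side','d7')
f=lambda c,v,u:cv2.resize(c['frame'][v:v+60,u:u+80],(400,300),interpolation=cv2.INTER_CUBIC)
w=load('w7')['frame'][0:120,200:360]
cv2.imwrite('pics/c7.png',np.vstack([np.hstack([f(a,150,315),f(b,250,150)]),np.hstack([cv2.resize(w,(400,300)),np.zeros((300,400,3),np.uint8)])]))
for c in(a,b):
  for k in np.load('tacks.npy'): print(proj(c,k))
E
```

```text
12.5 [0.61035703 0.17723509 0.06297069] 32.60980146415989 10.667598377913237 [-0.68810189 -0.0186853  -0.42972395] dip deg 21.793594057127077
tip (np.float64(285.1325), np.int64(0)) [ 0.1022  0.0024 -0.0142] [0.5266 0.2323 0.0382]
tip (np.float64(396.1666666666667), np.int64(21)) [ 0.0963  0.0373 -0.0142] [0.5497 0.259  0.0404]
tack expected px 226 22
 found [  0   0  31  29 802] [225.9  21.1] [0.5222 0.2119 0.032 ]
tack expected px 338 24
 found [  0   0  31  29 786] [337.3  22.7] [0.5423 0.2433 0.032 ]
tip sep 0.03537183833864333
err mm (tip - tack head underside) [array([ 4.4, 20.4,  8.2]), array([ 7.3, 15.7, 10.4])]
shift tool mm [ -4.9 -18.4   0.1]
err mm (tip - tack head underside) [array([ 4.2, 20.6,  8.2]), array([ 6.9, 15.7, 10.4])]
shift tool mm [ -5.2 -18.3   0.2]
(np.float64(344.8277943733789), np.float64(178.10236918972254))
(np.float64(357.662797044652), np.float64(176.58084172966468))
(np.float64(197.48913046165325), np.float64(276.93534716682683))
(np.float64(180.009006225476), np.float64(282.2386035300143))
```

View pics/c7.png

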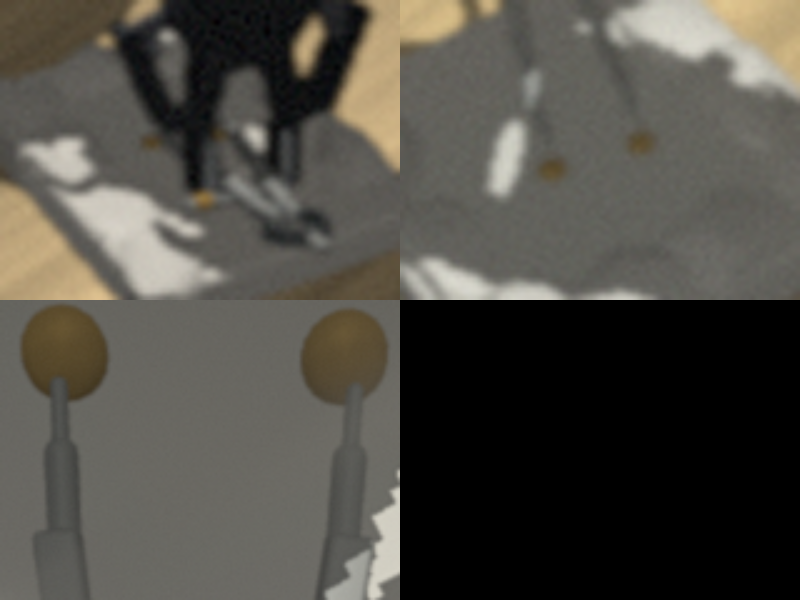

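The view shows each tip landing on its tack: tips at about (223,31) and (342,34), tack centres at (226,21) and (338,23). The 10-pixel offset comes from the tips being about 9 mm above the plaster. At that height the error is about 1 mm, and the side view agrees on height. Holding still for a second.

Call:
jog_arm:
  series:
    - [[0,0,0,0,0,0,32.6],[0,0,0,0,0,0,32.6],[0,0,0,0,0,0,32.6],[0,0,0,0,0,0,32.6],[0,0,0,0,0,0,32.6],[0,0,0,0,0,0,32.6],[0,0,0,0,0,0,32.6],[0,0,0,0,0,0,32.6],[0,0,0,0,0,0,32.6],[0,0,0,0,0,0,32.6]]

```text
time_s: 13.6
eef_pos: [0.6102, 0.1772, 0.0627]
eef_rot: [0.182, 0.27, 0.944, -0.052]
wrist_force: [-0.0, -0.0, -0.0]
opening: 0.385
grasp_force: 10.7
```

Run:
```python
from h import *
w=load('w7');o=ctrl.get_obs();Rt,t=tool(o)
T=np.load('tacks.npy')
for px,k in zip(((223.3,31),(341.8,33.5)),T): p=t+Rt@onplane(w,o,px,-.0142);print(((p-k+[0,0,.002])*1000).round(1))
print(o['time_s'],t,abs(o['dq']).max(),o['grasp_force'],o['wrist_force'])
```

```text
[ 0.8 -0.3 11.3]
[ 0.8 -0.4 11.5]
13.6 [0.61015407 0.17716382 0.06267844] 0.0007844110700029788 10.669107909779996 [-0.01172564 -0.03505366 -0.03206578]
```

Call:
jog_arm:
  series:
    - [[0.4,0,0.4,0,0,0,32.6],[0.4,0,0.5,0,0,0,32.6],[0.4,0,0.3,0,0,0,32.6],[0,0,0,0,0,0,32.6],[0,0,0,0,0,0,32.6],[0,0,0,0,0,0,32.6],[0,0,0,0,0,0,32.6],[0,0,0,0,0,0,32.6],[0,0,0,0,0,0,32.6],[0,0,0,0,0,0,32.6]]

```text
time_s: 14.6
eef_pos: [0.6096, 0.1775, 0.0611]
eef_rot: [0.182, 0.27, 0.944, -0.052]
wrist_force: [-0.4, 0.3, -1.6]
opening: 0.381
grasp_force: 10.7
```

Call:
jog_arm:
  series:
    - [[0,0,0,0,0,0,32.6],[0,0,0,0,0,0,32.6],[0,0,0,0,0,0,32.6],[0,0,0,0,0,0,32.6],[0,0,0,0,0,0,32.6],[0,0,0,0,0,0,32.6],[0,0,0,0,0,0,32.6],[0,0,0,0,0,0,32.6],[0,0,0,0,0,0,32.6],[0,0,0,0,0,0,32.6]]

```text
time_s: 15.6
eef_pos: [0.6096, 0.1775, 0.0611]
eef_rot: [0.182, 0.27, 0.944, -0.052]
wrist_force: [-0.1, 0.0, -1.0]
opening: 0.379
grasp_force: 10.7
```

```bash
python3 -c "
from bench import ctrl
print(ctrl.hand_in())"
```

```text
the job is handed in; nothing more can be done
None
```

I handed the job in at 15.6 s with the dividers held squeezed and still in the air, each point about 1 mm from the middle of its tack and roughly 6 to 10 mm above the plaster by the cameras; no verdict came back.

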